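# Lock the tilting table and hold a spring probe square on the blue spot

## Task

Lock the tilting table first: with the gripper's own fingers turn the brass hex nut at its front clockwise (seen from above) fully to its stop. Then lift the probe with the orange head out of its stand and hold its spring tip on the blue spot of the clamped aluminium part, square to the sloping face, pressing lightly so that the tip is about half pushed in and never fully in. Finish while still holding it there; do not shift the table's tilt, the spare probe or the other things on the bench.

Things in the scene. Friction and masses are not known exactly. Their poses are not given: they have to be found in the camera images.
- fixture: tilting-table fixture, fixed to the bench; origin under the middle of its steel base plate, 230 (x) x 130 (y) mm and 20 mm high. The lock nut stands on it at x = -85 mm; the low edge of the tilting table is at x = -5 mm and the table rises towards +x
- nut_grip (a point): centre of the brass hex lock nut, 62 mm above the bench: 30 mm across flats, 24 mm high, axis vertical, on a stud 24 mm in diameter. Axes turn with the nut: z up; two opposite flats face its +x and -x, the others every 60 degrees. A red line on its top points along its +x; a red mark on the base plate shows where that line points at the stop
- lock_nut (a joint): turn of the lock nut in rad, growing clockwise seen from above; starts between 0 and 0.5, rigid stop (locked) at 1.4; it stays where it is left and takes about 0.15 N m to turn
- spot (a point): centre of the blue spot, a flat disc 20 mm in diameter on the top face of the clamped part, on the surface; z is the outward normal of that face (up and sloping towards the fixture's low end, 14 to 26 degrees off vertical), x points up the slope, y to the left across it. The smaller yellow spot is not the one
- tilt_table: the tilting table with the clamped aluminium part on it; origin on its hinge, 36 mm above the bench, axes as the spot's. Table plate 120 x 104 x 12 mm; the part, 100 (up the slope) x 76 mm and 18 mm thick, has a raised pad 76 x 56 mm, 8 mm high, with the spot 14 mm up-slope and 10 mm left of its middle. Two dark straps hold it. The table is stiff and keeps its tilt under a light touch
- stand: black probe stand fixed to the bench, 70 (x) x 150 (y) mm, 60 mm high, with two upright through holes 21 mm in diameter at y = +45 and -45 mm; origin under its middle. The probes stand upright in it, each resting by its barrel on the top
- probe: the probe, with an orange head band. Steel barrel 26 mm in diameter and 64 mm long; origin at the middle of the barrel, on its axis; z points from tip to head along the axis. Below the barrel a nose 16 mm in diameter, 38 mm long, then the spring tip. It stands upright with its origin 92 mm above the bench; lift it by more than 60 mm to clear the stand. About 0.17 kg
- probe_tip (a point): end of the probe's brass spring tip (8 mm in diameter, round end): 84 mm below the probe's origin along its axis when free, less when pushed in
- plunger (a joint): how far the spring tip is pushed in, m: 0 free, 0.012 fully in. The spring pushes back with 1.2 N at first and 0.3 N more per mm (3 N half-way)
- spare_probe: the spare probe, same shape and size as the probe but with a grey head band and no moving tip, in the other hole of the stand (origin at the middle of its barrel). Leave it.
- ring_gauge: bystander: steel ring gauge, 52 mm outside, 28 mm bore, 18 mm high, flat on the bench; origin under its centre
- setting_master: bystander: small brass setting master, foot 36 mm diameter, 40 mm high; origin under its centre
- gauge_case: bystander: closed dark wooden case, 70 x 110 x 30 mm; origin under its centre
- cleaner: bystander: white plastic bottle with a blue cap, 56 mm diameter, 130 mm high; origin under its centre
- wrench: bystander: steel wrench lying on the bench, not needed
Mind the look-alikes: they are no part of the job. Leave any pink look-alike of the stand alone.

How it is judged:
By the outcome, as a careful person would: the job done as asked, in the order asked, and still so for the second after the job is handed in, while the arm keeps its last pose, push and grip.
It also fails if it takes over 58 s, if anything falls off the work surface, if the arm or the gripper's body presses on something with over 40 N, if the wrist force passes 120 N, or if a joint passes its speed limit or range.

## Robot

A 6-joint arm with a two-finger parallel gripper is mounted at the origin on the work surface. World frame = base frame: x ahead of the robot, y to its left, z up, the work surface at z = 0. Lengths are in m, angles in rad, forces in N, time in s.
With the tool pointing down it reaches from about 0.35 to 0.775 m from the base axis. Payload 7.3 kg.
Tool frame: the origin (TCP) lies at the very end of the fingers, on their centre line; the grasp point (between the pads) lies 19 mm behind it (robot.pinch_z is the distance from the TCP to the grasp point, in m); z points along the fingers, y is the line along which they close (so a half turn about z gives the same grasp; the last joint's range is limited). The gripper opens to 92 mm and grips with 3 to 60 N. Pads are 19 mm wide; open, the fingers measure 130 mm over their backs; the gripper's body (75 mm by 190 mm) begins 47 mm behind the grasp point.
Start: joints at [-1.363, 0.342, 1.524, -0, 1.275, -0.146], TCP at [0.182, -0.492, 0.227] pointing down, gripper open.
Joint ranges: [-2.53, 2.53], [-0.77, 2.02], [0.04, 2.7], [-1, 4.14], [0.28, 2.66], [-3.11, 3.11]. Speed limits (rad/s): [2.57, 2.57, 3.14, 3.14, 3.14, 3.14].

## Interface

Orientations are given as [roll, pitch, yaw] about the fixed x, y, z axes, in that order (R = Rz(yaw) Ry(pitch) Rx(roll)).
In Python, from cell import robot gives the robot as it stands.
- The arm moves only by the tool move_arm, never from a script. Its argument "motion" is a list of rows, each a list of 6 numbers: the shift along the tool's x, y, z in units of 0.1 m (1.0 is 0.1 m), then the turn, a rotation vector about the tool's x, y, z in units of pi rad (1.0 is pi rad). In form: [[dx, dy, dz, rx, ry, rz], ...]. A call has 1 to 12 rows; each row is the pose to reach, as a shift and turn from the pose commanded when the call began, along the tool's axes at that moment, turning the shorter way round; what a row does not reach only later rows make up. A row lasts 1/8 s, in which the tool goes at most 62.5 mm and 10.7 degrees, less where a joint would pass 70% of its speed; a pose out of reach is approached as far as the arm can. A call with a number of a shift or a turn outside -1 to 1 is refused whole. A call with a gripper value outside its range is refused whole. "fingers" is the opening, from -1 (shut) to 1 (fully open), set as the call begins (left out, the last holds). The fingers move at their own pace and stop on an object; "newtons" is the grip in N (left out, the last holds). Time passes only in rows, so rows that repeat a pose let the fingers close. It gives the time, the measured TCP pose, the force, the opening and the grip force at its end, in the units of the state.
- robot.observe(): the state, without advancing time (a new reading comes with each control period).
- robot.read_camera(name): name is "side" or "top"; returns a dict with "image" (400x640x3 uint8, red, green, blue), "range_z" (400x640 float32, m along the optical axis (not along the pixel's ray), 0 where there is no reading), "vfov" (degrees; the focal length in pixels is half the picture's height over the tangent of half this angle, whatever the lens; pixels are square), "cx", "cy" (the principal point, pixels), "k1" (the pictures are not rectified: a ray, as slopes to the right and down, at radius r is drawn at 1 + k1 r^2 times it, then the intrinsics apply), "extrinsics" (4x4, takes a point from camera to world coordinates). Camera axes: x right, y up, looking along -z (the intrinsics and any distortion apply to the point x, -y, -z); pixel columns grow to the right and rows downward; lengths in m; the calibration is good to about 2 mm. A picture is of the moment at which its call begins.
- robot.hand_in(): hands the job in; it is judged then, once.
The state is a dict: "time": time; "qpos": joint angles; "qvel": joint speeds; "joint_efforts": joint torques, N m; "tool_pos": TCP position; "tool_rot": TCP orientation; "contact_force": force on the tool from outside, world axes, zero at the start; "torque": the same for the moment, N m; "opening": finger opening in m; "grip_force": force on a finger pad.
Only numpy, scipy, OpenCV 4.12 (cv2) and the standard library are available. Lean on these libraries where they do the work, as an engineer would, in place of code of your own. Each camera call takes 0.05 s, during which the arm holds its last target. There are 200 camera calls.

## Working session

There is one attempt and no reset: what is moved stays moved. The work goes in short steps, Python scripts to look and compute and a tool call to move; the robot and the scene stay as the last step left them, time stands still between calls to the robot, and variables do not carry over. Pictures are saved under pics/ and viewed, at most 10 in all, crops included, and the job is handed in when it is done.

Besides the shell and the picture viewer there is one more tool, called after ">>>" as a command line: name --pt "numbers of a row" for each row, then --argument value for the rest. move_arm: Moves the arm, as the interface text tells. Shifts and turns lie within -1 to 1; 1 stands for 0.1 m of shift or pi rad of turn. Its arguments: {"type":"object","properties":{"motion":{"type":"array"},"fingers":{"type":"number"},"newtons":{"type":"number"}},"required":["motion"]}

```bash
mkdir -p pics; ls
cat > h.py <<'E'
import numpy as np, cv2
from scipy.spatial.transform import Rotation as R
from cell import robot
def cam(n):
    c=robot.read_camera(n); np.savez(''+n+'.npz',**c); return c
def load(n): return dict(np.load(''+n+'.npz'))
def K(c):
    f=200/np.tan(np.radians(float(c['vfov']))/2); return np.array([[f,0,c['cx']],[0,f,c['cy']],[0,0,1]],float)
def rays(c,uv):
    k=float(c['k1']); m=K(c); d=(np.asarray(uv,float).reshape(-1,2)-m[:2,2])/m[0,0]; u=d.copy()
    for _ in range(20): u=d/(1+k*(u**2).sum(1,keepdims=True))
    return u
def cloud(c):
    v,u=np.mgrid[0:400,0:640]; s=rays(c,np.stack([u,v],-1)); z=c['range_z'].reshape(-1)
    p=np.c_[s[:,0]*z,-s[:,1]*z,-z]; E=c['extrinsics']
    w=p@E[:3,:3].T+E[:3,3]; w[z==0]=np.nan; return w.reshape(400,640,3)
def proj(c,P):
    E=c['extrinsics']; q=(np.asarray(P).reshape(-1,3)-E[:3,3])@E[:3,:3]; s=np.c_[q[:,0],-q[:,1]]/-q[:,2:]
    s=s*(1+float(c['k1'])*(s**2).sum(1,keepdims=True)); m=K(c); return s*m[0,0]+m[:2,2]
def onplane(c,uv,z):
    s=rays(c,uv); E=c['extrinsics']; d=np.c_[s[:,0],-s[:,1],-np.ones(len(s))]@E[:3,:3].T; return E[:3,3]+d*((z-E[2,3])/d[:,2:])
def save(n,im): cv2.imwrite('pics/'+n+'.png',cv2.cvtColor(im,cv2.COLOR_RGB2BGR))
E
python3 - <<'E'
from h import *
for n in('top','side'):
    c=cam(n); save(n,c['image']); print(n,c['extrinsics'].round(3).tolist(),c['vfov'],c['k1'])
print(robot.observe(), [a for a in dir(robot) if a[0]!='_'])
E
```

```text
pics
top [[0.026, 0.99, -0.136, 0.399], [-1.0, 0.027, 0.002, 0.06], [0.006, 0.136, 0.991, 1.397], [0.0, 0.0, 0.0, 1.0]] 42.8477845614425 -0.011589487734795066
side [[0.987, 0.113, -0.117, 0.475], [-0.163, 0.63, -0.759, -0.624], [-0.012, 0.768, 0.64, 0.673], [0.0, 0.0, 0.0, 1.0]] 51.79411968845217 0.006394410805310292
{'time': 0.1, 'qpos': array([-1.36302589e+00,  3.42629944e-01,  1.52495320e+00, -3.00247858e-05,
        1.27540984e+00, -1.45985241e-01]), 'qvel': array([ 0.00036284, -0.00105476, -0.001663  , -0.00107569, -0.00127846,
       -0.00100749]), 'joint_efforts': array([ 9.64978717e-04, -4.32006598e+01, -2.44693154e+01,  7.18473201e-02,
        5.25663374e-02, -6.28072894e-05]), 'tool_pos': array([ 0.18181194, -0.4921053 ,  0.22611539]), 'tool_rot': array([-3.14020304e+00, -1.75295825e-04,  3.53764315e-01]), 'contact_force': array([ 0.63438652, -0.11848482,  0.17598074]), 'torque': array([-0.00305546, -0.02454463, -0.00929557]), 'grip_force': 0.0, 'opening': 0.0919115876319872} ['IKError', 'hand_in', 'observe', 'pinch_z', 'read_camera']
```

View pics/top.png

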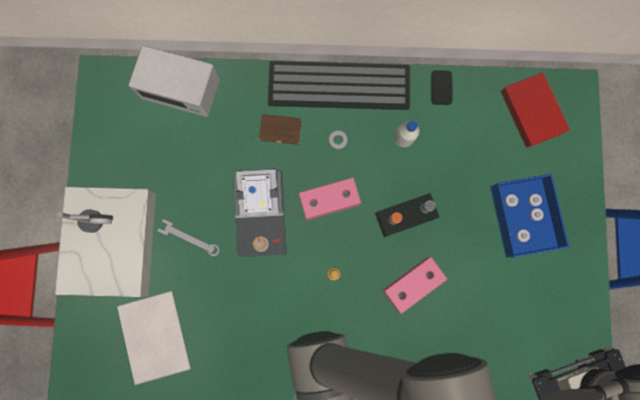

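View pics/side.png

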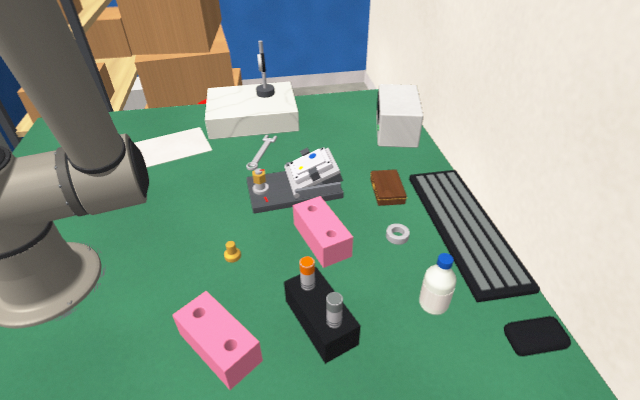

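The top view shows the fixture around (260,212), with the nut at (261,243), the blue spot at (252,190) and the red base mark at (277,240). The black stand is at (407,214), with the orange probe at (397,218) and the spare at (428,206). The side view agrees. Next I'll measure.

```bash
cat > m.py <<'E'
from h import *
from scipy.ndimage import median_filter
t=load('top'); s=load('side')
def crop(c,a,b,k): 
    return cv2.resize(c['image'][a[1]:b[1],a[0]:b[0]],None,fx=k,fy=k,interpolation=cv2.INTER_CUBIC)
A=crop(t,(225,160),(295,265),5); B=crop(s,(235,140),(345,215),5)
o=np.zeros((525,350+550,3),np.uint8); o[:,:350]=A; o[:375,350:]=B; save('crop1',cv2.resize(o,(800,467)))
for n,c in(('top',t),('side',s)):
    W=cloud(c); im=c['image'].astype(int); r,g,b=im[...,0],im[...,1],im[...,2]; hsv=cv2.cvtColor(c['image'],cv2.COLOR_RGB2HSV)
    X,Y,Z=W[...,0],W[...,1],W[...,2]
    box=(slice(160,265),slice(225,295)) if n=='top' else (slice(140,215),slice(235,345))
    m=np.zeros(r.shape,bool); m[box]=1
    bl=m&(b>r+50)&(b>g+30)
    v,u=np.nonzero(bl); print(n,'blue',len(u),u.mean(),v.mean(),np.nanmedian(W[bl],0).round(4))
    # planar fit of pad around spot
    sp=np.nanmedian(W[bl],0); d=np.linalg.norm(W-sp,axis=2); k=d<0.028
    P=W[k]
    for _ in range(6):
        ce=P.mean(0); nn=np.linalg.svd(P-ce)[2][2]; nn*=np.sign(nn[2]); e=abs((P-ce)@nn); P=P[e<max(2.0*np.median(e),.0005)]
    print(' n',nn.round(4),'tilt',np.degrees(np.arccos(nn[2])),'az',np.degrees(np.arctan2(-nn[1],-nn[0])),len(P),k.sum())
    sr=onplane(c,[[u.mean(),v.mean()]],sp[2]); E=c['extrinsics'][:3,3]; dd=sr[0]-E; print(' spot on plane',(E+dd*((ce-E)@nn)/(dd@nn)).round(4))
    red=m&(r>g+60)&(r>b+60)&(hsv[...,0]<6)|m&(r>g+60)&(r>b+60)&(hsv[...,0]>174)
    v,u=np.nonzero(red); print(' red',[(int(a),int(q),W[q,a].round(3).tolist()) for a,q in zip(u,v)][:40])
    org=(r>200)&(g>60)&(g<150)&(b<80)&(X>.3)&(Z>.1); 
    v,u=np.nonzero(org); print(' orange',len(u),u.mean(),v.mean(),W[org].mean(0).round(4), np.nanmax(Z[org]))
    blk=(abs(Z-.06)<.006)&(im.max(2)<70)&(Y<0.1)&(Y>-.35)&(X>.3)&(X<.6)
    v,u=np.nonzero(blk); rect=cv2.minAreaRect((W[blk][:,:2]*1000).astype(np.float32)); print(' stand',len(u),rect, np.nanmedian(Z[blk]))
    for nm,zz in(('orangeTop',.12),):
        pass
    bp=m&(abs(Z-.02)<.005); rect=cv2.minAreaRect((W[bp][:,:2]*1000).astype(np.float32)); print(' base',bp.sum(),rect,np.nanmedian(Z[bp]))
    nt=m&(Z>.066)&(Z<.085)&(np.hypot(X-.41,Y-.115)<.05) if n=='top' else m&(Z>.066)&(Z<.085)&(u.mean()*0+np.indices(r.shape)[1]<272)
    print(' nuttop',nt.sum(),np.nanmean(W[nt],0).round(4),np.nanmin(W[nt],0).round(4),np.nanmax(W[nt],0).round(4))
E
python3 m.py
```

```text
top blue 36 251.83333333333334 189.5 [0.5921 0.2237 0.0905]
 n [-0.3424  0.0037  0.9395] tilt 20.026914008326397 az -0.615816783981578 162 346
 spot on plane [0.5914 0.224  0.0903]
 red [(277, 239, [0.469, 0.159, 0.021]), (278, 239, [0.469, 0.157, 0.018]), (279, 239, [0.469, 0.154, 0.018]), (258, 240, [0.462, 0.204, 0.077]), (259, 240, [0.462, 0.201, 0.081]), (273, 240, [0.466, 0.17, 0.02]), (274, 240, [0.466, 0.167, 0.017]), (275, 240, [0.466, 0.164, 0.022]), (276, 240, [0.466, 0.162, 0.019]), (277, 240, [0.466, 0.159, 0.016]), (278, 240, [0.466, 0.156, 0.02]), (279, 240, [0.466, 0.154, 0.018]), (273, 241, [0.463, 0.17, 0.017]), (274, 241, [0.463, 0.167, 0.017]), (275, 241, [0.463, 0.164, 0.02]), (276, 241, [0.463, 0.162, 0.023]), (277, 241, [0.463, 0.159, 0.023])]
 orange 1 397.0 220.0 [ 0.5193 -0.1476  0.1221] 0.1220942058963006
 stand 1094 ((541.83642578125, -187.082763671875), (68.63029479980469, 148.76589965820312), 20.89436912536621) 0.058933713366724705
 base 1591 ((539.1910400390625, 208.49398803710938), (230.11740112304688, 130.2152557373047), 4.9311957359313965) 0.019560182556410455m.py:32: RuntimeWarning: Mean of empty slice
  print(' nuttop',nt.sum(),np.nanmean(W[nt],0).round(4),np.nanmin(W[nt],0).round(4),np.nanmax(W[nt],0).round(4))
Traceback (most recent call last):
  File "m.py", line 32, in <module>
    print(' nuttop',nt.sum(),np.nanmean(W[nt],0).round(4),np.nanmin(W[nt],0).round(4),np.nanmax(W[nt],0).round(4))
                                                          ~~~~~~~~~^^^^^^^^^
ValueError: zero-size array to reduction operation fmin which has no identity
```

View pics/crop1.png

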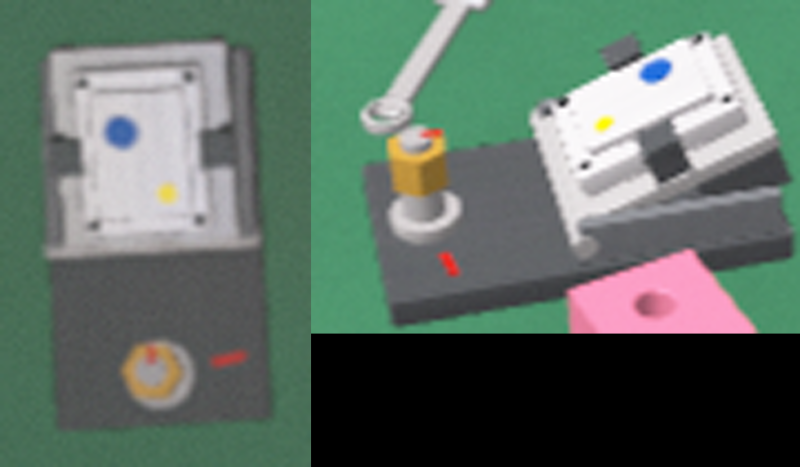

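```bash
cat > m2.py <<'E'
from h import *
t=load('top'); s=load('side')
def ray(c,uv):
    q=rays(c,[uv])[0]; E=c['extrinsics']; d=E[:3,:3]@np.array([q[0],-q[1],-1]); return E[:3,3],d/np.linalg.norm(d)
def tri(u1,u2):
    (a,d),(b,e)=ray(t,u1),ray(s,u2); M=np.c_[d,-e]; k=np.linalg.lstsq(M,b-a,rcond=None)[0]; p,q=a+k[0]*d,b+k[1]*e; return (p+q)/2,np.linalg.norm(p-q)
def wc(c,box,f):
    x0,y0,x1,y1=box; im=c['image'][y0:y1,x0:x1].astype(float); w=np.clip(f(im[...,0],im[...,1],im[...,2]),0,None); v,u=np.mgrid[y0:y1,x0:x1]; return (u*w).sum()/w.sum(),(v*w).sum()/w.sum()
redf=lambda r,g,b:(r-g-45)*((g-b)<22)*(r>100)
B={}
for nm,f,bt,bs in(('mark',redf,(268,234,284,246),(258,190,272,206)),('line',redf,(253,233,266,245),(256,163,270,174)),
  ('blue',lambda r,g,b:b-r-40,(243,180,262,198),(303,148,322,163)),('yellow',lambda r,g,b:(np.minimum(r,g)-b-50),(256,198,268,209),(294,162,308,174)),
  ('orange',lambda r,g,b:(r-b-80)*(r>150),(385,205,408,230),(295,250,320,280))):
    a,b=wc(t,bt,f),wc(s,bs,f); p,e=tri(a,b); print(nm,np.round(a,1),np.round(b,1),p.round(4),'gap',round(e,4)); B[nm]=p
for n,c in(('top',t),('side',s)):
    W=cloud(c); X,Y,Z=np.moveaxis(W,2,0); im=c['image'].astype(int)
    bp=(abs(Z-.02)<.004)&(X>.4)&(X<.69)&(Y>.12)&(Y<.3)&(im.max(2)<120)&(im.max(2)-im.min(2)<20)
    print(n,'base',bp.sum(),cv2.minAreaRect((W[bp][:,:2]*1000).astype(np.float32)))
    blk=(abs(Z-.06)<.006)&(im.max(2)<70)&(Y<0)&(Y>-.35)&(X>.4)&(X<.65)
    print(' stand',blk.sum(),cv2.minAreaRect((W[blk][:,:2]*1000).astype(np.float32)))
    sp=B['blue']; k=np.linalg.norm(W-sp,axis=2)<.03; P=W[k]
    for _ in range(8):
        ce=np.median(P,0); ce=P.mean(0); nn=np.linalg.svd(P-ce)[2][2]; nn*=np.sign(nn[2]); e=abs((P-ce)@nn); P=P[e<max(2.2*np.median(e),.001)]
    print(' n',nn.round(4),'tilt',np.degrees(np.arccos(nn[2])).round(2),'az',np.degrees(np.arctan2(-nn[1],-nn[0])).round(2),len(P),'spot off plane',(sp-ce)@nn)
    pr=(Z>.085)&(Z<.2)&(np.hypot(X-.541,Y+.187)<.085); print(' probes top z',np.nanpercentile(Z[pr],[50,95,99]))
    for q in('orange',): 
        k=(Z>.07)&(np.hypot(X-B[q][0],Y-B[q][1])<.03); print(' probe pts',k.sum(),W[k].mean(0).round(4),np.percentile(Z[k],[5,50,99]).round(4))
    k=(Z>.05)&(np.hypot(X-.4545,Y-.2012)<.03); print(' nut pts',k.sum(),W[k].mean(0).round(4),np.percentile(Z[k],[5,50,95]).round(4), W[k&(Z>.07)].mean(0).round(4))
E
python3 m2.py
```

```text
mark [276.  240.2] [265.6 198.8] [0.4659 0.1619 0.0192] gap 0.0008
line [258.6 240.2] [261.3 169.4] [0.4628 0.2024 0.0796] gap 0.0028
blue [251.8 189.3] [312.1 155.5] [0.5925 0.2243 0.0901] gap 0.0011
yellow [262.2 203. ] [300.4 167.3] [0.559  0.1972 0.0774] gap 0.0012
orange [396.4 217.2] [306.  264.4] [ 0.5264 -0.1469  0.1168] gap 0.0011
top base 1373 ((537.9473266601562, 207.94400024414062), (227.4646759033203, 129.6793212890625), 4.322812080383301)
 stand 1094 ((541.83642578125, -187.082763671875), (68.63029479980469, 148.76589965820312), 20.89436912536621)
 n [-0.3301  0.0015  0.9439] tilt 19.28 az -0.26 213 spot off plane -0.0002779859758509394
 probes top z [0.12278049 0.1269164  0.12835918]
 probe pts 123 [ 0.5241 -0.1442  0.115 ] [0.0757 0.1226 0.1288]
 nut pts 128 [0.4536 0.2002 0.0734] [0.0576 0.0745 0.081 ] [0.4545 0.2009 0.0757]
side base 1178 ((539.009521484375, 206.74029541015625), (227.24391174316406, 131.60081481933594), 5.874156475067139)
 stand 2118 ((542.2002563476562, -188.95172119140625), (70.30792236328125, 150.4767303466797), 20.85552978515625)
 n [-0.3423 -0.0261  0.9392] tilt 20.08 az 4.36 136 spot off plane -0.0008329779314958123
 probes top z [0.11945732 0.12572301 0.12634311]
 probe pts 412 [ 0.5253 -0.1533  0.1064] [0.0743 0.1111 0.1264]
 nut pts 176 [0.4549 0.1934 0.0685] [0.0522 0.0713 0.0807] [0.4548 0.197  0.0757]
```

Add to h.py:
```python
def step(pos,psi,tilt=0,az=0,ax=None):
    """units from the present pose to TCP pos; psi deg yaw with tool down, then tilted `tilt` deg so that the tool leans (tool z -> horizontally forward) along azimuth az"""
    o=robot.observe(); R0=R.from_euler('xyz',o['tool_rot'])
    T=R.from_euler('xyz',[np.pi,0,np.radians(psi)])
    a=np.radians(az); k=np.array([np.sin(a),-np.cos(a),0]); T=R.from_rotvec(k*np.radians(tilt))*T
    d=R0.inv().apply(np.array(pos)-o['tool_pos'])/0.1; r=(R0.inv()*T).as_rotvec()/np.pi
    print('row',d.round(3).tolist(),r.round(4).tolist(),'| t',round(o['time'],2),'pos',o['tool_pos'].round(4),'rot',np.degrees(o['tool_rot']).round(2),'F',o['contact_force'].round(2),'M',o['torque'].round(3),'open',round(o['opening'],4),'grip',round(o['grip_force'],1),'q',o['qpos'].round(2))
```

```text
(no output)
```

>>> move_arm --pt "0.5 -0.35 0 0 0 0" --pt "1 -0.7 0 0 0 0" --pt "1 -0.7 0 0 0 0" --fingers 0.2 --newtons 40

```text
time: 0.48
tool_pos: [0.2531, -0.389, 0.2267]
tool_rot: [-3.14, -0.001, 0.358]
contact_force: [-0.6, -0.5, 0.4]
opening: 0.0662
grip_force: 0.0
```

>>> move_arm --pt "0.5 -0.45 0 0 0 0" --pt "1 -0.9 0 0 0 0" --pt "1 -0.9 0 0 0 0"

```text
time: 0.85
tool_pos: [0.3148, -0.271, 0.2267]
tool_rot: [-3.141, -0.0, 0.357]
contact_force: [0.2, -1.0, 0.4]
opening: 0.0555
grip_force: 0.0
```

>>> move_arm --pt "0.5 -0.5 0 0 0 0" --pt "1 -1 0 0 0 0" --pt "1 -1 0 0 0 0"

```text
time: 1.23
tool_pos: [0.3741, -0.1433, 0.2267]
tool_rot: [3.141, -0.0, 0.356]
contact_force: [-0.3, -1.0, -0.0]
opening: 0.0553
grip_force: 0.0
```

>>> move_arm --pt "0.5 -0.5 0 0 0 0" --pt "1 -1 0 0 0 0" --pt "1 -1 0 0 0 0"

```text
time: 1.6
tool_pos: [0.4339, -0.0147, 0.2265]
tool_rot: [3.141, -0.0, 0.357]
contact_force: [-0.2, -0.9, -1.3]
opening: 0.0553
grip_force: 0.0
```

>>> move_arm --pt "0.5 -0.5 0 0 0 0" --pt "1 -1 0 0 0 0" --pt "1 -1 0 0 0 0"

```text
time: 1.98
tool_pos: [0.4933, 0.1138, 0.2261]
tool_rot: [3.141, -0.0, 0.356]
contact_force: [0.3, -0.6, -0.5]
opening: 0.0555
grip_force: 0.0
```

```bash
python3 -c "
from h import *
step([.4543,.2002,.14],97)"
```

```text
row [-0.064, -0.946, 0.861] [0.0001, -0.0, -0.4255] | t 1.98 pos [0.4933 0.1138 0.2261] rot [ 1.7998e+02 -1.0000e-02  2.0400e+01] F [ 0.26 -0.63 -0.49] M [-0.014 -0.009  0.003] open 0.0555 grip 0.0 q [ 0.08  0.31  1.58 -0.    1.26  1.29]
```

>>> move_arm --pt "-0.04 -0.5 0 0 0 -0.06" --pt "-0.064 -0.946 0.4 0 0 -0.12" --pt "-0.064 -0.946 0.86 0 0 -0.18" --pt "-0.064 -0.946 0.86 0 0 -0.24" --pt "-0.064 -0.946 0.86 0 0 -0.3" --pt "-0.064 -0.946 0.86 0 0 -0.36" --pt "-0.064 -0.946 0.86 0 0 -0.4255" --pt "-0.064 -0.946 0.86 0 0 -0.4255" --pt "-0.064 -0.946 0.86 0 0 -0.4255"

```text
time: 3.1
tool_pos: [0.4532, 0.1979, 0.1406]
tool_rot: [-3.142, 0.0, 1.686]
contact_force: [-0.8, 0.1, 0.2]
opening: 0.0549
grip_force: 0.0
```

```bash
python3 -c "
from h import *
step([.4543,.2002,.043],97)
t=load('top');cam('top');cam('side');t2=load('top');s=load('side')
o=np.zeros((500,800,3),np.uint8)
a=cv2.resize(t2['image'][190:280,225:305],(400,450));b=cv2.resize(s['image'][90:215,215:325],(400,455));o[:450,:400]=a;o[:455,400:]=b;save('nut_above',o)"
```

```text
row [0.022, 0.013, 0.976] [-0.0, 0.0001, -0.0021] | t 3.1 pos [0.4532 0.1979 0.1406] rot [-1.800e+02  2.000e-02  9.662e+01] F [-0.82  0.13  0.21] M [ 0.003 -0.151 -0.006] open 0.0549 grip 0.0 q [ 0.26  0.38  1.73 -0.    1.03  0.14]
```

View pics/nut_above.png

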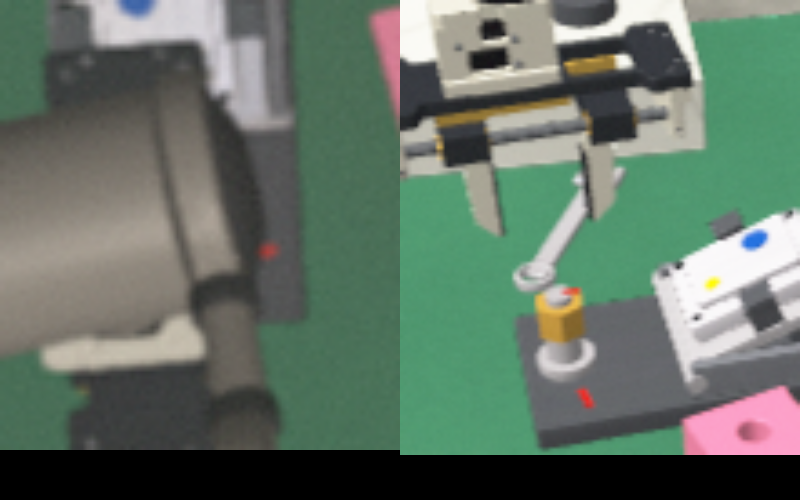

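The gripper hangs above the nut with its jaws on either side of it, along the fixture's x. The nut shows at about (560,320) in the right panel and the path down is clear. Descending.

>>> move_arm --pt "0.022 0.013 0.35 0 0 -0.002" --pt "0.022 0.013 0.65 0 0 -0.002" --pt "0.022 0.013 0.95 0 0 -0.002" --pt "0.022 0.013 0.95 0 0 -0.002"

```text
time: 3.7
tool_pos: [0.4524, 0.2006, 0.0441]
tool_rot: [-3.137, 0.001, 1.696]
contact_force: [-0.3, -0.8, -0.4]
opening: 0.0551
grip_force: 0.0
```

>>> move_arm --pt "0 0 0 0 0 0" --pt "0 0 0 0 0 0" --pt "0 0 0 0 0 0" --pt "0 0 0 0 0 0" --pt "0 0 0 0 0 0" --fingers -1 --newtons 25

```text
time: 4.32
tool_pos: [0.4548, 0.2013, 0.0467]
tool_rot: [3.139, -0.0, 1.697]
contact_force: [-0.0, -0.5, 6.7]
opening: 0.0307
grip_force: 25.0
```

```bash
python3 -c "
from h import *
step([.4543,.2002,.045],17)"
```

```text
row [-0.01, -0.006, 0.017] [0.0006, -0.0006, 0.4456] | t 4.33 pos [0.4548 0.2013 0.0467] rot [ 1.7986e+02 -2.0000e-02  9.7200e+01] F [-0.03 -0.52  6.67] M [-0.037 -0.155 -0.148] open 0.0307 grip 25.0 q [ 0.26  0.52  1.82 -0.    0.8   0.14]
```

>>> move_arm --pt "0 0 0 0 0 0.05" --pt "0 0 0 0 0 0.1" --pt "0 0 0 0 0 0.15" --pt "0 0 0 0 0 0.2" --pt "0 0 0 0 0 0.25" --pt "0 0 0 0 0 0.3" --pt "0 0 0 0 0 0.34" --pt "0 0 0 0 0 0.34" --newtons 40

```text
time: 5.32
tool_pos: [0.4549, 0.2012, 0.0467]
tool_rot: [3.14, -0.002, 0.627]
contact_force: [1.3, -1.6, 5.7]
opening: 0.0302
grip_force: 40.0
```

```bash
python3 -c "
from h import *
step([.4543,.2002,.045],17)"
```

```text
row [-0.011, 0.005, 0.017] [0.0003, -0.0008, 0.1052] | t 5.33 pos [0.4549 0.2012 0.0467] rot [ 1.7993e+02 -1.4000e-01  3.5940e+01] F [ 1.25 -1.58  5.74] M [-0.162 -0.143 -0.163] open 0.0302 grip 40.0 q [ 0.26  0.52  1.82 -0.    0.8   1.21]
```

Turning well: 0.16 N m and the flats are seated. Next, small steps to the stop.

>>> move_arm --pt "0 0 0 0 0 0.03" --pt "0 0 0 0 0 0.05" --pt "0 0 0 0 0 0.05"

```text
time: 5.7
tool_pos: [0.4549, 0.2012, 0.0467]
tool_rot: [3.141, -0.003, 0.471]
contact_force: [1.4, -0.7, 6.0]
opening: 0.0307
grip_force: 40.0
```

```bash
python3 -c "
from h import *
step([.4543,.2002,.045],17)"
```

```text
row [-0.01, 0.006, 0.017] [0.0002, -0.0008, 0.0555] | t 5.7 pos [0.4549 0.2012 0.0467] rot [ 1.7995e+02 -1.5000e-01  2.7000e+01] F [ 1.41 -0.72  5.99] M [-0.157 -0.197 -0.101] open 0.0307 grip 40.0 q [ 0.26  0.52  1.82 -0.    0.8   1.36]
```

>>> move_arm --pt "0 0 0 0 0 0.015" --pt "0 0 0 0 0 0.03" --pt "0 0 0 0 0 0.03"

```text
time: 6.08
tool_pos: [0.4549, 0.2012, 0.0467]
tool_rot: [3.141, -0.003, 0.377]
contact_force: [0.8, -1.7, 6.5]
opening: 0.0307
grip_force: 40.0
```

```bash
python3 -c "
from h import *
step([.4543,.2002,.045],17)"
```

```text
row [-0.009, 0.007, 0.017] [0.0002, -0.0008, 0.0256] | t 6.08 pos [0.4549 0.2012 0.0467] rot [ 1.7996e+02 -1.5000e-01  2.1610e+01] F [ 0.78 -1.65  6.52] M [-0.165 -0.139  0.041] open 0.0307 grip 40.0 q [ 0.26  0.52  1.82 -0.    0.8   1.46]
```

>>> move_arm --pt "0 0 0 0 0 0.012" --pt "0 0 0 0 0 0.024" --pt "0 0 0 0 0 0.024"

```text
time: 6.45
tool_pos: [0.4547, 0.2011, 0.0467]
tool_rot: [3.141, -0.002, 0.302]
contact_force: [-0.1, -0.7, 7.1]
opening: 0.0303
grip_force: 40.0
```

```bash
python3 -c "
from h import *
step([.4543,.2002,.045],17)
c=cam('side');save('nut2',cv2.resize(c['image'][130:215,215:345],None,fx=5,fy=5,interpolation=cv2.INTER_CUBIC))"
```

```text
row [-0.007, 0.008, 0.017] [0.0002, -0.0007, 0.0018] | t 6.45 pos [0.4547 0.2011 0.0467] rot [ 1.7996e+02 -1.3000e-01  1.7320e+01] F [-0.11 -0.73  7.06] M [-0.225 -0.078  0.209] open 0.0303 grip 40.0 q [ 0.26  0.52  1.82 -0.    0.8   1.53]
```

View pics/nut2.png

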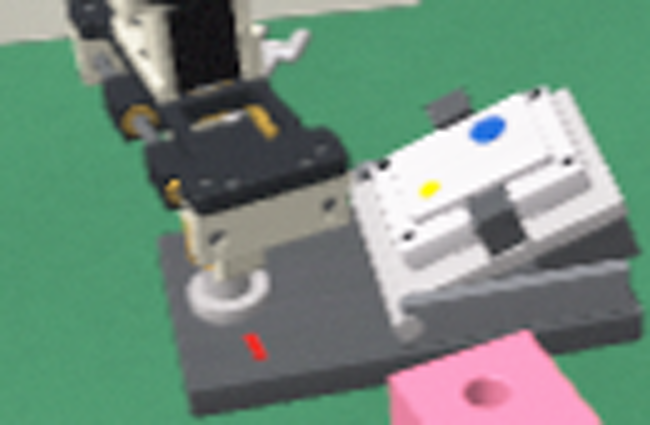

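The side view shows the jaws on the nut, with the base mark visible at (255,347) in the crop. The torque is rising but gives no clear stop yet, so I'll go on in small steps.

>>> move_arm --pt "0 0 0 0 0 0.012" --pt "0 0 0 0 0 0.02" --pt "0 0 0 0 0 0.02"

```text
time: 6.88
tool_pos: [0.4547, 0.2011, 0.0467]
tool_rot: [3.141, -0.002, 0.241]
contact_force: [0.8, -1.3, 6.7]
opening: 0.0296
grip_force: 40.0
```

```bash
python3 -c "
from h import *
step([.4543,.2002,.045],10)"
```

```text
row [-0.006, 0.008, 0.017] [0.0003, -0.0008, 0.0212] | t 6.88 pos [0.4547 0.2011 0.0467] rot [ 1.7995e+02 -1.4000e-01  1.3810e+01] F [ 0.82 -1.33  6.66] M [-0.107 -0.059  0.673] open 0.0296 grip 40.0 q [ 0.26  0.52  1.82 -0.    0.8   1.59]
```

>>> move_arm --pt "0 0 0 0 0 0.01" --pt "0 0 0 0 0 0.02" --pt "0 0 0 0 0 0.02"

```text
time: 7.25
tool_pos: [0.4547, 0.2011, 0.0467]
tool_rot: [3.14, -0.002, 0.18]
contact_force: [-0.4, -0.8, 7.7]
opening: 0.03
grip_force: 40.0
```

```bash
python3 -c "
from h import *
step([.4543,.2002,.045],10)"
```

```text
row [-0.006, 0.008, 0.017] [0.0004, -0.0008, 0.0017] | t 7.25 pos [0.4547 0.2011 0.0467] rot [ 1.7993e+02 -1.4000e-01  1.0300e+01] F [-0.4  -0.84  7.71] M [-0.096 -0.078  1.274] open 0.03 grip 40.0 q [ 0.26  0.52  1.82 -0.    0.8   1.66]
```

A clear rigid stop: 1.27 N m after about 80° of travel. I'll open and go up.

>>> move_arm --pt "0 0 0 0 0 0" --pt "0 0 0 0 0 0" --pt "0 0 0 0 0 0" --fingers 0.2

```text
time: 7.62
tool_pos: [0.4535, 0.201, 0.0454]
tool_rot: [3.142, 0.001, 0.176]
contact_force: [0.6, 0.3, -0.0]
opening: 0.0531
grip_force: 0.0
```

>>> move_arm --pt "0 0 -0.4 0 0 0" --pt "0 0 -0.9 0 0 0" --pt "0 0 -1 0 0 0" --pt "0 0 -1 0 0 0"

```text
time: 8.12
tool_pos: [0.4538, 0.2011, 0.1457]
tool_rot: [-3.142, -0.001, 0.176]
contact_force: [0.1, 0.0, -0.2]
opening: 0.0552
grip_force: 0.0
```

```bash
python3 -c "
from h import *
step([.527,-.147,.22],20)
c=cam('side');save('nut3',cv2.resize(c['image'][140:215,235:345],None,fx=6,fy=6,interpolation=cv2.INTER_CUBIC))"
```

```text
row [0.111, 3.556, -0.743] [0.0, -0.0002, -0.055] | t 8.12 pos [0.4538 0.2011 0.1457] rot [-1.80e+02 -3.00e-02  1.01e+01] F [ 0.09  0.   -0.24] M [-0.022 -0.031 -0.015] open 0.0552 grip 0.0 q [ 0.26  0.37  1.72 -0.    1.05  1.66]
```

View pics/nut3.png

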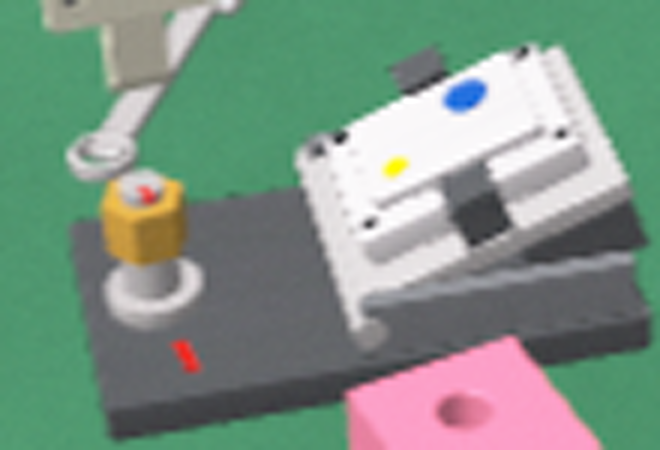

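The red line on the nut now points at the base mark, at (185,357) in the crop, and the spots and table look unchanged. On to the probe.

>>> move_arm --pt "0.02 0.5 -0.4 0 0 -0.03" --pt "0.03 1 -0.75 0 0 -0.06" --pt "0.03 1 -0.75 0 0 -0.06"

```text
time: 8.55
tool_pos: [0.4757, 0.1006, 0.2214]
tool_rot: [3.14, -0.002, 0.361]
contact_force: [-0.0, -0.3, -0.0]
opening: 0.0549
grip_force: 0.0
```

>>> move_arm --pt "0.2 0.5 0 0 0 0" --pt "0.35 1 0 0 0 0" --pt "0.35 1 0 0 0 0"

```text
time: 8.93
tool_pos: [0.5432, 0.0208, 0.2176]
tool_rot: [-3.14, 0.004, 0.361]
contact_force: [0.6, 0.3, -0.2]
opening: 0.0552
grip_force: 0.0
```

>>> move_arm --pt "0.1 0.5 0 0 0 0" --pt "0.2 1 0 0 0 0" --pt "0.2 1 0 0 0 0"

```text
time: 9.3
tool_pos: [0.5971, -0.065, 0.2178]
tool_rot: [-3.14, 0.003, 0.362]
contact_force: [-0.2, -0.1, -0.1]
opening: 0.0551
grip_force: 0.0
```

```bash
python3 -c "
from h import *
step([.526,-.1465,.17],20.9)"
```

```text
row [-0.952, 0.512, 0.48] [-0.0006, 0.001, -0.001] | t 9.3 pos [ 0.5971 -0.065   0.2178] rot [-179.88    0.18   20.73] F [-0.15 -0.12 -0.09] M [ 0.003 -0.031  0.029] open 0.0551 grip 0.0 q [-0.24  0.49  1.31 -0.    1.34  0.97]
```

>>> move_arm --pt "-0.5 0.27 0.25 0 0 0" --pt "-0.952 0.512 0.48 -0.0006 0.001 -0.001" --pt "-0.952 0.512 0.48 -0.0006 0.001 -0.001" --pt "-0.952 0.512 0.48 -0.0006 0.001 -0.001" --pt "-0.952 0.512 0.48 -0.0006 0.001 -0.001"

```text
time: 9.93
tool_pos: [0.5272, -0.1443, 0.1731]
tool_rot: [3.139, -0.004, 0.37]
contact_force: [-1.0, -0.3, -0.5]
opening: 0.0551
grip_force: 0.0
```

```bash
python3 -c "
from h import *
step([.526,-.1465,.078],20.9)
c=cam('side');save('pr1',cv2.resize(c['image'][190:340,240:400],None,fx=4,fy=4,interpolation=cv2.INTER_CUBIC))"
```

```text
row [-0.023, 0.014, 0.951] [0.0007, -0.0013, 0.0016] | t 9.93 pos [ 0.5272 -0.1443  0.1731] rot [179.87  -0.23  21.18] F [-1.02 -0.3  -0.55] M [-0.01  -0.002 -0.037] open 0.0551 grip 0.0 q [-0.41  0.43  1.55  0.    1.16  0.79]
```

View pics/pr1.png

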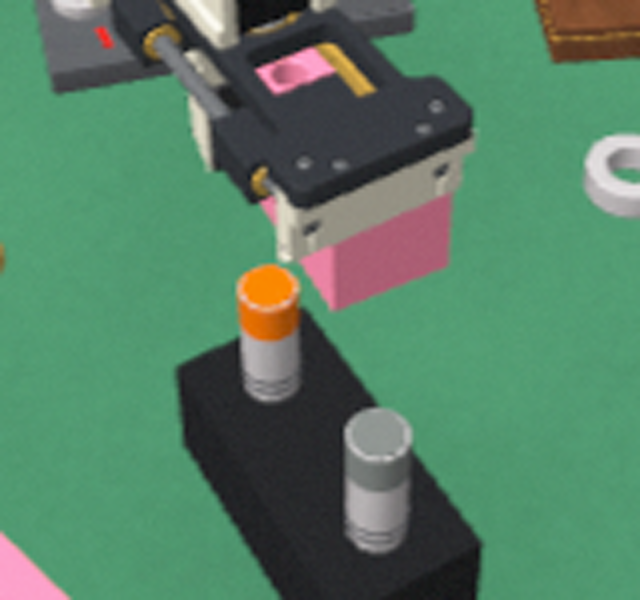

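The orange probe stands at (270,300) in the crop and the spare at (378,440). The gripper is directly above the orange one with a jaw on each side of it. Descending and gripping.

>>> move_arm --pt "0 0 0.3 0 0 0" --pt "0 0 0.6 0 0 0" --pt "0 0 0.92 0 0 0" --pt "0 0 0.92 0 0 0" --pt "0 0 0.92 0 0 0"

```text
time: 10.6
tool_pos: [0.5277, -0.1458, 0.0819]
tool_rot: [3.138, -0.004, 0.369]
contact_force: [-0.8, 0.0, 0.6]
opening: 0.0552
grip_force: 0.0
```

```bash
python3 -c "
from h import *
step([.526,-.1465,.078],20.9)"
```

```text
row [-0.019, 0.0, 0.039] [0.001, -0.0014, 0.0012] | t 10.6 pos [ 0.5277 -0.1458  0.0819] rot [179.81  -0.26  21.12] F [-0.77  0.01  0.57] M [ 0.007 -0.     0.003] open 0.0552 grip 0.0 q [-0.41  0.54  1.65  0.    0.95  0.79]
```

>>> move_arm --pt "0 0 0 0 0 0" --pt "0 0 0 0 0 0" --pt "0 0 0 0 0 0" --pt "0 0 0 0 0 0" --pt "0 0 0 0 0 0" --pt "0 0 0 0 0 0" --fingers -1 --newtons 40

```text
time: 11.35
tool_pos: [0.5269, -0.1461, 0.0811]
tool_rot: [3.139, -0.004, 0.368]
contact_force: [-1.2, -0.1, 4.7]
opening: 0.0252
grip_force: 40.0
```

```bash
python3 -c "
from h import *
step([.526,-.1465,.178],20.9)"
```

```text
row [-0.007, 0.003, -0.969] [0.0008, -0.0011, 0.001] | t 11.35 pos [ 0.5269 -0.1461  0.0811] rot [179.86  -0.21  21.08] F [-1.16 -0.14  4.68] M [0.001 0.133 0.002] open 0.0252 grip 40.0 q [-0.41  0.54  1.66  0.    0.94  0.79]
```

>>> move_arm --pt "0 0 -0.2 0 0 0" --pt "0 0 -0.5 0 0 0" --pt "0 0 -0.8 0 0 0" --pt "0 0 -1 0 0 0" --pt "0 0 -1 0 0 0"

```text
time: 11.98
tool_pos: [0.5268, -0.146, 0.1815]
tool_rot: [3.138, -0.005, 0.368]
contact_force: [0.6, -1.4, -2.3]
opening: 0.0256
grip_force: 40.0
```

Run:
```python
from h import *
step([.527,-.1465,.22],20.9)
# refined spot plane with both cleared views from earlier data: refit with fixed azimuth
t=load('top')
```

```text
row [0.001, 0.007, -0.385] [0.0011, -0.0015, 0.001] | t 11.97 pos [ 0.5268 -0.146   0.1815] rot [179.81  -0.27  21.08] F [ 0.59 -1.41 -2.34] M [0.001 0.017 0.03 ] open 0.0256 grip 40.0 q [-0.41  0.42  1.54  0.    1.18  0.79]
```

```bash
python3 - <<'E'
from h import *
sp=np.array([.5922,.2243,.0902])
for n in('top','side'):
    L=[];B=[]
    for i in range(8):
        c=cam(n); W=cloud(c)
        q=W-sp; a=np.radians(5); ux=q[...,0]*np.cos(a)+q[...,1]*np.sin(a); uy=-q[...,0]*np.sin(a)+q[...,1]*np.cos(a)
        # pad middle is 14 down-slope and 10 right of the spot
        k=(abs(ux/.94+.014)<.034)&(abs(uy+.010)<.024)&(abs(q[...,2]-ux*.36)<.008); L.append(np.c_[ux[k],uy[k],q[...,2][k]])
    P=np.vstack(L)
    for _ in range(8):
        A=np.c_[P[:,:2],np.ones(len(P))]; x=np.linalg.lstsq(A,P[:,2],rcond=None)[0]; e=abs(P[:,2]-A@x); P=P[e<max(3*np.median(e),.001)]
    print(n,len(P),'slope x deg',np.degrees(np.arctan(x[0])).round(2),'slope y deg',np.degrees(np.arctan(x[1])).round(2),'z at spot',(sp[2]+x[2]).round(4),'res',np.median(e))
E
python3 m2.py | grep -E 'blue|yellow|mark|base|^ n'
```

```text
top 3573 slope x deg 20.23 slope y deg -0.0 z at spot 0.0911 res 0.0017666962395825898
side 0 slope x deg 0.0 slope y deg 0.0 z at spot 0.0902 res nan
mark [276.  240.2] [265.6 198.8] [0.4659 0.1618 0.0192] gap 0.0008
  return _methods._mean(a, axis=axis, dtype=dtype,
  ret = ret.dtype.type(ret / rcount)
m2.py:8: RuntimeWarning: invalid value encountered in scalar divide
  x0,y0,x1,y1=box; im=c['image'][y0:y1,x0:x1].astype(float); w=np.clip(f(im[...,0],im[...,1],im[...,2]),0,None); v,u=np.mgrid[y0:y1,x0:x1]; return (u*w).sum()/w.sum(),(v*w).sum()/w.sum()
Traceback (most recent call last):
  File "m2.py", line 14, in <module>
    a,b=wc(t,bt,f),wc(s,bs,f); p,e=tri(a,b); print(nm,np.round(a,1),np.round(b,1),p.round(4),'gap',round(e,4)); B[nm]=p
                                   ~~~^^^^^
  File "m2.py", line 6, in tri
    (a,d),(b,e)=ray(t,u1),ray(s,u2); M=np.c_[d,-e]; k=np.linalg.lstsq(M,b-a,rcond=None)[0]; p,q=a+k[0]*d,b+k[1]*e; return (p+q)/2,np.linalg.norm(p-q)
                                                      ~~~~~~~~~~~~~~~^^^^^^^^^^^^^^^^^^
numpy.linalg.LinAlgError: SVD did not converge in Linear Least Squares
```

>>> move_arm --pt "0.15 -0.3 -0.2 0 0 0" --pt "0.3 -0.65 -0.4 0 0 0" --pt "0.45 -1 -0.5 0 0 0" --pt "0.45 -1 -0.5 0 0 0"

```text
time: 13.28
tool_pos: [0.5326, -0.0341, 0.2317]
tool_rot: [3.139, -0.005, 0.371]
contact_force: [1.6, -0.1, -1.7]
opening: 0.0252
grip_force: 40.0
```

>>> move_arm --pt "0.15 -0.3 0 0 0 0" --pt "0.3 -0.65 0 0 0 0" --pt "0.45 -1 0 0 0 0" --pt "0.45 -1 0 0 0 0"

```text
time: 13.78
tool_pos: [0.5381, 0.0746, 0.2301]
tool_rot: [3.14, -0.003, 0.371]
contact_force: [0.6, -0.4, -1.1]
opening: 0.0256
grip_force: 40.0
```

>>> move_arm --pt "0.15 -0.3 0 0 0 0" --pt "0.3 -0.65 0 0 0 0" --pt "0.4 -1 0 0 0 0" --pt "0.4 -1 0 0 0 0"

```text
time: 14.28
tool_pos: [0.5395, 0.1816, 0.2301]
tool_rot: [3.14, -0.002, 0.37]
contact_force: [-0.1, -0.4, -1.7]
opening: 0.0256
grip_force: 40.0
```

```bash
python3 -c "
from h import *
step([.5547,.2210,.1939],20.9,20,5)"
```

```text
row [0.284, -0.313, 0.362] [-0.0301, 0.106, 0.0017] | t 14.28 pos [0.5395 0.1816 0.2301] rot [ 1.7989e+02 -1.4000e-01  2.1200e+01] F [-0.07 -0.36 -1.73] M [ 0.001 -0.013  0.028] open 0.0256 grip 40.0 q [ 0.19  0.42  1.4  -0.    1.32  1.39]
```

>>> move_arm --pt "0.1 -0.1 0.0 -0.015 0.053 0.001" --pt "0.284 -0.313 0.1 -0.03 0.106 0.0017" --pt "0.284 -0.313 0.362 -0.0301 0.106 0.0017" --pt "0.284 -0.313 0.362 -0.0301 0.106 0.0017" --pt "0.284 -0.313 0.362 -0.0301 0.106 0.0017" --pt "0.284 -0.313 0.362 -0.0301 0.106 0.0017"

```text
time: 15.02
tool_pos: [0.5561, 0.2197, 0.1955]
tool_rot: [3.042, -0.338, 0.379]
contact_force: [0.3, -0.5, -1.4]
opening: 0.025
grip_force: 40.0
```

```bash
python3 -c "
from h import *
n=np.array([-.3407,-.0298,.9397])
step(np.array([.5922,.2243,.0905])+.083*n,20.9,20,5)
c=cam('side');save('ap',cv2.resize(c['image'][60:220,220:380],None,fx=3.7,fy=3.7,interpolation=cv2.INTER_CUBIC))"
```

```text
row [-0.013, -0.019, 0.281] [0.0005, -0.0007, -0.001] | t 15.03 pos [0.5561 0.2197 0.1955] rot [174.28 -19.35  21.7 ] F [ 0.3  -0.49 -1.38] M [-0.04   0.303 -0.04 ] open 0.025 grip 40.0 q [ 0.28  0.33  1.69 -0.1   0.78  1.55]
```

View pics/ap.png

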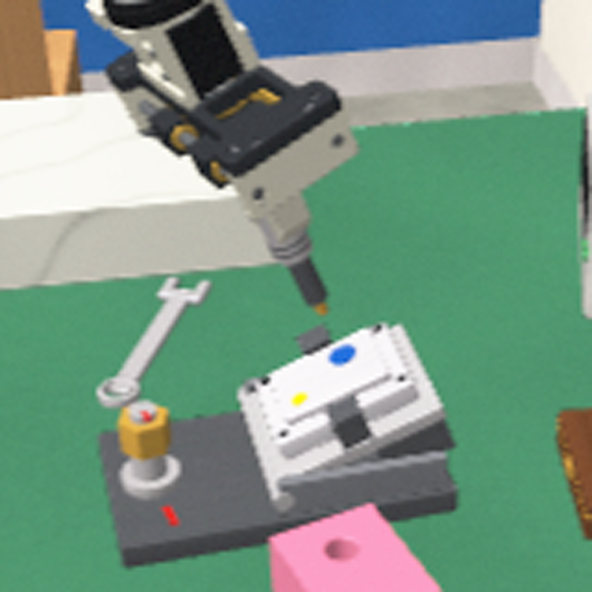

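The probe hangs over the table along the normal. Its tip is at about (321,312) in the crop, above the blue spot at (342,354). I'll check the tip against the model before touching.

Run:
```python
from h import *
s=load('side'); o=robot.observe(); z=R.from_euler('xyz',o['tool_rot']).apply([0,0,1]); T=o['tool_pos']
print('z',z.round(4)); tip=T+.073*z
f=lambda p:((proj(s,p)[0]-[220,60])*3.7).round(1)
print('tip pred',f(tip),'nose end',f(T+.063*z-0*z),'barrel bottom',f(T+.021*z),'landing',f(T+.11*z),'blue',f([.5922,.2243,.0902]))
n=np.array([-.3407,-.0298,.9397]);sp=np.array([.5922,.2243,.0905]); d=tip-sp; print('height',d@n,'lateral',(d-(d@n)*n).round(4),'ang',np.degrees(np.arccos(-z@n)))
step(sp+.081*n,20.9,20,5)
```

```text
z [ 0.3429  0.0293 -0.9389]
tip pred [321.7 311.1] nose end [316.1 299.7] barrel bottom [292. 250.] landing [341.5 352. ] blue [339.3 353.5]
height 0.03803397838071255 lateral [ 0.0016 -0.0012  0.0006] ang 0.1272097860454166
row [-0.011, -0.017, 0.3] [0.0004, -0.0006, -0.0009] | t 15.07 pos [0.5558 0.2198 0.1953] rot [174.29 -19.33  21.71] F [ 0.28 -1.12 -2.23] M [-0.056  0.291 -0.016] open 0.0251 grip 40.0 q [ 0.28  0.33  1.69 -0.1   0.78  1.55]
```

>>> move_arm --pt "-0.01 -0.016 0.1 0 0 0" --pt "-0.01 -0.016 0.2 0 0 0" --pt "-0.01 -0.016 0.3 0 0 0" --pt "-0.01 -0.016 0.3 0 0 0" --pt "-0.01 -0.016 0.3 0 0 0" --pt "-0.01 -0.016 0.3 0 0 0"

```text
time: 15.82
tool_pos: [0.5639, 0.2224, 0.1661]
tool_rot: [3.042, -0.337, 0.38]
contact_force: [-0.2, -0.3, -2.3]
opening: 0.0259
grip_force: 40.0
```

```bash
cat > st.py <<'E'
from h import *
n=np.array([-.3407,-.0298,.9397]);sp=np.array([.5922,.2243,.0905]); F=[]
for _ in range(4):
    o=robot.observe(); F.append(o['contact_force']); z=R.from_euler('xyz',o['tool_rot']).apply([0,0,1]); robot.read_camera('top')
d=o['tool_pos']+.073*z-sp; print('t',o['time'],'height',(d@n).round(4),'lat',(d-(d@n)*n).round(4),'ang',np.degrees(np.arccos(-z@n)).round(2),'F.n',(np.array(F)@n).round(2),'F',np.mean(F,0).round(2),'open',o['opening'].round(4))
E
python3 st.py
```

```text
Traceback (most recent call last):
  File "st.py", line 5, in <module>
    d=o['tool_pos']+.073*z-sp; print('t',o['time'],'height',(d@n).round(4),'lat',(d-(d@n)*n).round(4),'ang',np.degrees(np.arccos(-z@n)).round(2),'F.n',(np.array(F)@n).round(2),'F',np.mean(F,0).round(2),'open',o['opening'].round(4))
                                                                                                                                                                                                                 ^^^^^^^^^^^^^^^^^^
AttributeError: 'float' object has no attribute 'round'
```

```bash
sed -i "s/o\['opening'\].round(4)/o['opening']/" st.py; python3 st.py
```

```text
t 16.175 height 0.0075 lat [-0.001   0.0004 -0.0003] ang 0.03 F.n [-2.26 -1.46 -2.32 -2.01] F [ 0.18 -0.09 -2.08] open 0.02524853201013732
```

>>> move_arm --pt "0 0 0.03 0 0 0" --pt "0 0 0.06 0 0 0" --pt "0 0 0.06 0 0 0" --pt "0 0 0.06 0 0 0"

```text
time: 16.73
tool_pos: [0.5658, 0.2225, 0.16]
tool_rot: [3.042, -0.336, 0.38]
contact_force: [0.8, 0.4, -2.4]
opening: 0.0251
grip_force: 40.0
```

```bash
python3 st.py
```

```text
t 16.875 height 0.0014 lat [-0.001   0.0004 -0.0004] ang 0.02 F.n [-2.58 -1.88 -1.54 -1.02] F [ 0.1   0.03 -1.83] open 0.02508439039337613
```

>>> move_arm --pt "0 0 0.02 0 0 0" --pt "0 0 0.04 0 0 0" --pt "0 0 0.04 0 0 0" --pt "0 0 0.04 0 0 0"

```text
time: 17.42
tool_pos: [0.5672, 0.2226, 0.1564]
tool_rot: [3.042, -0.336, 0.38]
contact_force: [0.1, -0.4, 0.0]
opening: 0.0255
grip_force: 40.0
```

```bash
python3 st.py
```

```text
t 17.575 height -0.0025 lat [-0.0009  0.0004 -0.0003] ang 0.04 F.n [-0.01  0.6   0.3   1.16] F [-0.86  0.07  0.24] open 0.025031350703305297
```

>>> move_arm --pt "0 0 0.015 0 0 0" --pt "0 0 0.03 0 0 0" --pt "0 0 0.03 0 0 0" --pt "0 0 0.03 0 0 0" --pt "0 0 0.03 0 0 0"

```text
time: 18.25
tool_pos: [0.5682, 0.2227, 0.1536]
tool_rot: [3.042, -0.336, 0.38]
contact_force: [-0.2, -0.9, 1.5]
opening: 0.0256
grip_force: 40.0
```

```bash
sed -i 's/range(4)/range(16)/' st.py; python3 st.py; python3 -c "
from h import *
c=cam('side');save('fin',cv2.resize(c['image'][90:190,250:360],None,fx=5,fy=5,interpolation=cv2.INTER_CUBIC))"
```

```text
t 19.0 height -0.0056 lat [-0.001   0.0004 -0.0003] ang 0.02 F.n [1.53 1.85 1.5  2.9  0.75 1.35 1.59 1.84 2.14 1.39 1.64 1.19 1.75 1.8
 1.15 1.88] F [-0.74 -0.12  1.47] open 0.02534581765866247
```

View pics/fin.png

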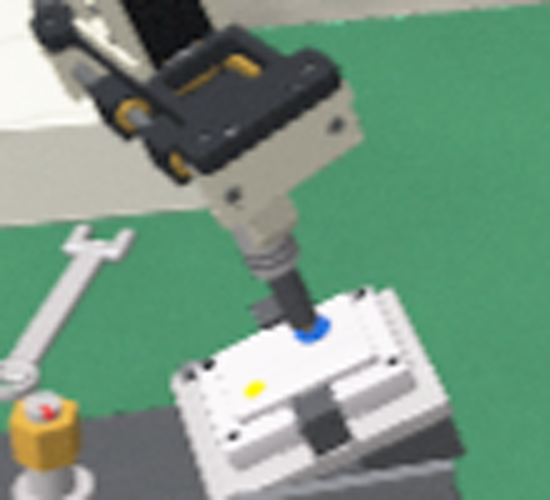

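The tip sits on the blue spot, square to the face, and the bench is undisturbed. Force puts the push at about 7 mm and kinematics at 5.6 mm, so I'll back off slightly.

>>> move_arm --pt "0 0 -0.006 0 0 0" --pt "0 0 -0.006 0 0 0" --pt "0 0 -0.006 0 0 0" --pt "0 0 -0.006 0 0 0"

```text
time: 19.6
tool_pos: [0.568, 0.2227, 0.1541]
tool_rot: [3.042, -0.336, 0.38]
contact_force: [-1.2, -0.1, 0.5]
opening: 0.0254
grip_force: 40.0
```

```bash
python3 st.py; python3 -c "
from cell import robot
print(robot.hand_in())"
```

```text
t 20.35 height -0.005 lat [-0.001   0.0004 -0.0003] ang 0.02 F.n [0.85 1.83 1.08 0.82 2.18 1.4  1.26 1.29 1.59 0.82 1.53 1.16 1.32 1.21
 1.4  1.63] F [-0.69  0.04  1.17] open 0.02516143675417076
the job is handed in; nothing more can be done
None
```

I handed the job in at about 20 s: the lock nut is turned clockwise to its stop, and the orange-headed probe is held square on the blue spot with its tip about half pushed in (5–6.5 mm of 12, estimated from arm position and contact force); no verdict came back.

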